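Free the mould from the vise and hold the kiln lid for loading

TASK

Get the freshly milled graphite mould ready for the kiln: slide the vise jaw fully open by its post, lift the mould out and set it down gently, upright, on the middle of the firebrick. Then lift the bench kiln's lid by its bar and keep holding it half open, at 45 degrees from closed, so that a colleague can load the mould; the lid falls shut if let go, so the program finishes while still holding it. Leave the jar, the mug and the paddle where they are.

Things in the scene. Friction and masses are not known exactly. Their poses are not given: they have to be found in the camera images.
- vise: Low steel vise, fixed to the bench, on one side of the firebrick (the kiln is on the other; the sides swap). Base 240 x 84 mm. Origin: bench level, under the middle of the clamped mould; z up; its x axis points from the moving jaw to the fixed jaw. The mould's seat is 30 mm above the bench. The fixed jaw (x = 28 to 58 mm, 80 mm wide, top 60 mm above the bench) has no lip. The moving jaw is on the -x side and slides along -x to open.
- vise_jaw (a joint): How far the moving jaw is open, m: 0 to 0.004 at the start, 0.045 fully open (stop). It slides with about 3 N of friction plus a drag of 15 N per m/s and stays where it is left. The jaw is 34 mm thick, 80 mm wide, its top 60 mm above the bench; a lip (46 to 58 mm above the bench) reaches 9 mm over the mould's foot, so the mould cannot be lifted until the jaw is open.
- jaw_post (a point): Grip point on the moving jaw's upright bare-metal post: diameter 20 mm, standing from 60 to 102 mm above the bench; this point is on its axis 85 mm above the bench, and 50 mm from the mould's middle on the vise's -x side when closed.
- mould: Graphite mould, dark grey, loose, about 0.14 to 0.28 kg: a foot 56 (x) x 50 (y) x 14 mm with a block 30 (x) x 34 (y) mm standing in its middle, 70 mm high overall. Origin: centre of its underside, z up, axes along the sides. It starts upright in the vise, aligned with it, foot between the jaws; the block is free on its two y sides and stands 40 mm above the jaws' tops.
- firebrick: Pale firebrick slab fixed to the bench, 120 x 120 x 25 mm. Origin: centre of its underside.
- brick_top (a point): Middle of the firebrick's top face, 25 mm above the bench.
- kiln: Small metal-clad bench kiln, fixed, 190 (x) x 220 (y) mm, 140.5 mm high with its lid closed. Origin: bench level, under its middle; z up. Its front (handle side) faces its own -x, towards the robot; the lid is hinged along its y axis at the far (+x) top rim.
- kiln_lid (a joint): Lid angle, rad: 0 closed, grows as the front edge rises, stop at 1.3. No spring or catch: the lid (0.55 to 0.9 kg) falls shut by its weight from any angle. 45 degrees is 0.785. About 3 to 5 N upwards at the bar holds it.
- lid_bar (a point): Middle of the lid's handle bar: a round black bar of diameter 14 mm, 132 mm long, along the kiln's y axis, held 55 mm in front of the lid's front face (clear gap 48 mm) by two end posts 120 mm apart. 128.5 mm above the bench when closed. In the lid it lies 245 mm in front of the hinge line and 18 mm above it. The lid is 30 mm thick (0 to 30 mm above the hinge line).
- lid_hinge (a point): Middle of the lid's hinge line, 110.5 mm above the bench, 95 mm behind the kiln's middle; the lid turns about the kiln's y axis through it.
- jar: Bystander: closed amber glass jar, 56 mm diameter, 90 mm high, loose. Origin: centre of its underside.
- paddle: Bystander: graphite paddle lying flat, loose, a 90 x 70 x 12 mm plate at its +x end and a wooden handle 24 mm thick at its -x end, 270 mm long. Origin: at bench level, under the rod just behind the plate; the plate reaches 105 mm to +x, the handle 165 mm to -x.
- mug: Bystander: white mug, 80 mm diameter, 85 mm high, handle on its +y side, loose. Origin: centre of its underside.

How it is judged:
On the way, in this order (a step that is already met when the one before it is completed fails the run):
1. the vise jaw is open at least 38 mm of its 45 mm, with the mould still in the vise (value of joint vise_jaw above 0.038 m and horizontal distance between mould and vise below 0.05 m), for 0.1 s.
2. the mould stands upright and let go on the middle of the firebrick (within 30 mm), the lid still closed (horizontal distance between mould and brick_top below 0.03 m and angle between mould's own z axis and vertical below 0.1 rad and contact force between mould and firebrick above 0.3 N and contact force between mould and the fingers below 0.05 N and linear speed of mould below 0.02 m/s and value of joint kiln_lid below 0.1 rad), for 0.2 s.
At the end, for the whole second after the job is handed in: The robot holds the kiln lid still at 45 degrees (within 8); jaw open over 35 mm; mould upright, at rest and let go on the firebrick, within 30 mm of its middle; nothing loose touches the kiln; jar, paddle and mug within 30 mm of where they were (value of joint kiln_lid between 0.645 and 0.925 rad and velocity of joint kiln_lid between -0.05 and 0.05 rad/s and contact force between any of the fingers, the arm and kiln above 1 N and value of joint vise_jaw above 0.035 m and horizontal distance between mould and brick_top below 0.03 m and angle between mould's own z axis and vertical below 0.1 rad and contact force between mould and firebrick above 0.3 N and contact force between mould and the fingers below 0.05 N and linear speed of mould below 0.02 m/s and distance of each of jar, paddle, mug from where it was at the start of the episode below 0.03 m and contact force between each of jar, paddle, mug, mould and kiln below 0.05 N); the arm keeps its last pose, push and grip.
It fails at once if jar, paddle or mug pushed more than 30 mm (not (distance of each of jar, paddle, mug from where it was at the start of the episode below 0.03 m)).
It fails at once if the mould falls: out of the fingers and moving faster than 0.4 m/s (contact force between mould and the fingers below 0.05 N and linear speed of mould above 0.4 m/s).
It also fails if it takes over 58 s, if anything falls off the work surface, if the arm or the gripper's body presses on something with over 40 N, if the wrist force passes 120 N, or if a joint passes its speed limit or range.

ROBOT

A 6-joint arm with a two-finger parallel gripper is mounted at the origin on the work surface. World frame = base frame: x ahead of the robot, y to its left, z up, the work surface at z = 0. Lengths are in m, angles in rad, forces in N, time in s.
With the tool pointing down it reaches from about 0.35 to 0.775 m from the base axis. Payload 7.3 kg.
Tool frame: the origin (TCP) lies on the front face of the gripper's body, between the roots of the fingers; the fingertips stand 66 mm ahead of it and the grasp point (between the pads) lies 47 mm ahead of it; z points along the fingers, y is the direction in which the jaws open and shut (so a half turn about z gives the same grasp; the last joint's range is limited). The gripper opens to 92 mm and grips with 3 to 60 N. Pads are 19 mm wide; open, the fingers measure 130 mm over their backs; the gripper's body (75 mm by 190 mm) begins 47 mm behind the grasp point.
Start: joints at [1.044, 0.342, 1.524, -0, 1.275, -0.146], TCP at [0.195, 0.487, 0.292] pointing down, gripper open.
Joint ranges: [-2.53, 2.53], [-0.77, 2.02], [0.04, 2.7], [-1, 4.14], [0.28, 2.66], [-3.11, 3.11]. Speed limits (rad/s): [2.57, 2.57, 3.14, 3.14, 3.14, 3.14].

INTERFACE

Orientations are given as [roll, pitch, yaw] about the fixed x, y, z axes, in that order (R = Rz(yaw) Ry(pitch) Rx(roll)).
In Python, from cell import observe, read_camera, hand_in, search_frame, tip_of gives the robot as it stands. The module is installed in compiled form; this text tells all that it offers.
- The arm moves only by the tool apply_moves, never from a script. Its argument "motion" is a list of rows, each an object with "offset": the shift along the tool's x, y, z in mm, a list of three; "rotation": the turn, a rotation vector about the tool's x, y, z in rad, a list of three. In form: [{"offset": [x, y, z], "rotation": [rx, ry, rz]}, ...]. A call has 1 to 12 rows; each row shifts and turns the pose as measured when the row begins, along the tool's axes as they then stand; what a row does not reach is not made up. A row lasts 1/12 s, in which the tool goes at most 41.7 mm and 7.16 degrees, less where a joint would pass 70% of its speed; a pose out of reach is approached as far as the arm can. A call with a gripper value outside its range is refused whole. "grip" is the closure, from 0 (fully open) to 1 (shut), set as the call begins (left out, the last holds). The fingers move at their own pace and stop on an object; "grip_force" is the grip in N (left out, the last holds). Time passes only in rows, so rows that do not move let the fingers close. It gives the time, the measured TCP pose, the force and the opening at its end, in the units of the state.
- observe(): the state, without advancing time (a new reading comes with each control period).
- read_camera(name): name is "scene" or "top" or "wrist"; returns a dict with "img" (400x640x3 uint8, red, green, blue), "camera_matrix" (3x3 intrinsics, pixels), "R" (3x3) and "t" (3): a world point X has camera coordinates R X + t; the wrist camera has in their place "tool_from_camera" (4x4, takes a point from camera to tool coordinates, whose origin is the TCP and whose axes are the flange's). Camera axes: x right, y down, z forward; pixel columns grow to the right and rows downward; lengths in m; the calibration is good to about 2 mm. A picture is of the moment at which its call begins: read the wrist's pose just before it. There is no depth.
- hand_in(): hands the job in, once; it reports no verdict.
Trained networks look in a picture, given as the dict that the camera call returned (one of the last four; its "shot" number tells which), for a name from the list of things; names that differ only in an ending like _2 or _b are one class to them, and where a whole thing is asked for, a point or a joint stands for the part that bears it (a point fixed in the world has none). Each returns a list of dicts, best first, with "score" (0 to 1); they miss things now and then, are a little off and sometimes report something else, mostly with a low value. They report only what shows in the picture. A call takes as long as a camera call.
- search_frame(query, picture): "location" ([x, y, z] in m, in world coordinates, good to about 4 mm: the middle of the surface that is visible of it).
- tip_of(query, picture): "location" ([x, y, z] in m, in world coordinates, good to about 4 mm: a listed point, or the origin of a listed thing).
The state is a dict: "time": time; "qpos": joint angles; "qvel": joint speeds; "joint_efforts": joint torques, N m; "tool_pos": TCP position; "tool_rot": TCP orientation; "contact_force": force on the tool from outside, world axes, zero at the start; "torque": the same for the moment, N m; "opening": finger opening in m.
Only numpy, scipy, OpenCV 4.12 (cv2) and the standard library are available. Lean on these libraries where they do the work, as an engineer would, in place of code of your own. Each camera call takes 0.05 s, during which the arm holds its last target.

## Working session

There is one attempt and no reset: what is moved stays moved. The work goes in short steps, Python scripts to look and compute and a tool call to move; the robot and the scene stay as the last step left them, time stands still between calls to the robot, and variables do not carry over. Pictures are saved under pics/ and viewed, and the job is handed in when it is done.

Besides the shell and the picture viewer there is one more tool, called after "Call:" as name(argument=value, ...), one argument or row to a line, values as JSON. apply_moves: Moves the arm, as the interface text tells. Its arguments: {"type":"object","properties":{"motion":{"type":"array"},"grip":{"type":"number"},"grip_force":{"type":"number"}},"required":["motion"]}

```bash
mkdir -p pics; cat > h.py <<'E'
import numpy as np, cv2
from scipy.spatial.transform import Rotation as Ro
from cell import *
def save(p,n): cv2.imwrite('pics/'+n,p['img'][:,:,::-1])
def proj(p,X):
    c=p['R']@np.array(X)+p['t']; u=p['camera_matrix']@c; return u[:2]/u[2]
E
python3 - <<'E'
from h import *
np.set_printoptions(precision=4,suppress=True)
print(observe())
for n in ['scene','top']:
    p=read_camera(n); save(p,n+'1.png')
    for q in ['vise','jaw_post','mould','firebrick','brick_top','kiln','lid_bar','lid_hinge','jar','paddle','mug']:
        r=tip_of(q,p); print(n,q,[(np.round(a['location'],4),round(a['score'],2)) for a in r[:2]])
E
```

```text
{'time': 0.0, 'qpos': array([ 1.044 ,  0.3427,  1.525 , -0.    ,  1.2754, -0.146 ]), 'qvel': array([ 0.0028, -0.0009,  0.0006,  0.0001, -0.0001,  0.0006]), 'joint_efforts': array([ -0.0018, -43.1232, -24.4217,   0.0715,   0.0559,  -0.0001]), 'tool_pos': array([0.1949, 0.4871, 0.2916]), 'tool_rot': array([-3.1401, -0.0002,  2.7608]), 'contact_force': array([ 0.3937, -1.0125,  0.8196]), 'torque': array([ 0.0017, -0.0108, -0.0154]), 'opening': 0.09175307824143203}
scene vise [(array([ 0.5827, -0.2628,  0.0021]), 0.61)]
scene jaw_post [(array([ 0.5336, -0.2754,  0.0841]), 0.69)]
scene mould [(array([ 0.5765, -0.2624,  0.0307]), 0.6)]
scene firebrick [(array([0.4782, 0.0104, 0.0005]), 0.88)]
scene brick_top [(array([0.4806, 0.0087, 0.0221]), 0.82), (array([ 0.4781, -0.4999, -0.0046]), 0.4)]
scene kiln [(array([ 0.6224,  0.2503, -0.0012]), 0.62)]
scene lid_bar [(array([0.4662, 0.244 , 0.1294]), 0.91)]
scene lid_hinge [(array([0.7173, 0.2536, 0.1116]), 0.57)]
scene jar [(array([ 0.7078,  0.0224, -0.0001]), 0.88)]
scene paddle [(array([ 0.4751, -0.5009, -0.0054]), 0.61)]
scene mug [(array([ 0.5032,  0.5293, -0.002 ]), 0.47)]
top vise [(array([ 0.5785, -0.2629,  0.0018]), 0.6), (array([ 0.4743, -0.5031, -0.0017]), 0.31)]
top jaw_post [(array([ 0.529 , -0.2721,  0.086 ]), 0.85)]
top mould [(array([ 0.5768, -0.2592,  0.0307]), 0.75)]
top firebrick [(array([ 0.4802,  0.0073, -0.0012]), 0.66)]
top brick_top [(array([ 0.4794,  0.0074, -0.0006]), 0.74), (array([0.4765, 0.0044, 0.0235]), 0.7)]
top kiln [(array([0.6176, 0.2486, 0.0004]), 0.64), (array([ 0.5772, -0.2571,  0.0325]), 0.35)]
top lid_bar [(array([0.4685, 0.2454, 0.1322]), 0.85)]
top lid_hinge [(array([0.7226, 0.2541, 0.1068]), 0.63)]
top jar [(array([ 0.7125,  0.0248, -0.0004]), 0.67)]
top paddle [(array([ 0.4748, -0.503 ,  0.0008]), 0.66)]
top mug [(array([ 0.5064,  0.5315, -0.0004]), 0.94)]
```

View pics/scene1.png

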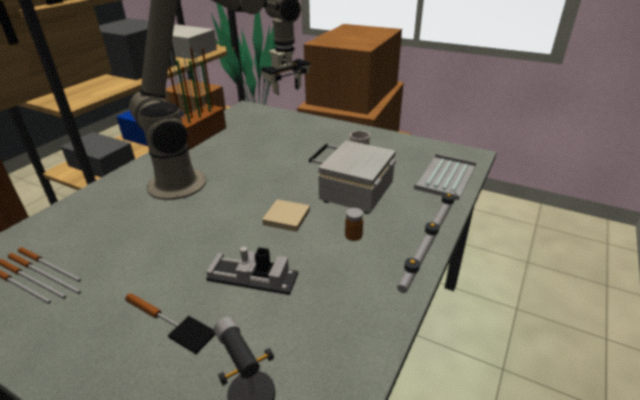

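View pics/top1.png

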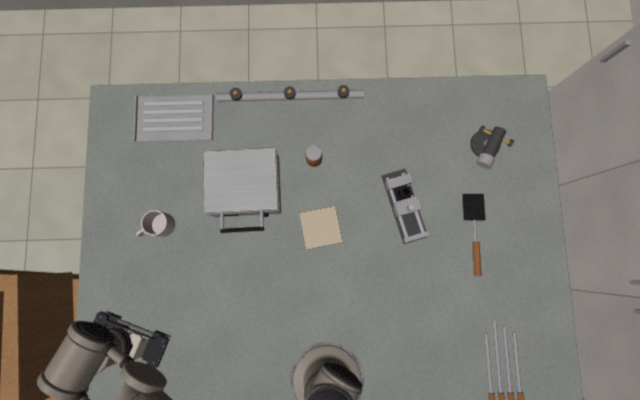

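The scene view shows the vise at (250,270) with the post at (243,255) and the dark mould at (263,260). The firebrick is at (287,214) and the kiln at (357,172). In the top view the vise is tilted about +12° and the kiln about +2–3°. The network points agree with both views, so I'll move over the vise.

```bash
cat >> h.py <<'E'
import math,json
def plan(pos,yaw,n=None,roll=math.pi,pitch=0,show=True):
    s=observe(); P=np.array(s['tool_pos']);R0=Ro.from_euler('xyz',s['tool_rot'])
    R1=Ro.from_euler('xyz',[roll,pitch,yaw]); rv=(R0.inv()*R1).as_rotvec()
    d=np.array(pos)-P
    if n is None: n=max(1,math.ceil(max(np.linalg.norm(d)/.040,np.linalg.norm(rv)/.12)))
    rows=[]
    for i in range(n):
        Rc=R0*Ro.from_rotvec(rv*i/n)
        rows.append({"offset":[round(x) if n>1 else round(x,1) for x in Rc.inv().apply(d/n)*1000],"rotation":[round(x,3) for x in rv/n]})
    print(n,'pos',P.round(4),'rot',np.round(s['tool_rot'],3),'err mm',(d*1000).round(1),'tool',(R0.inv().apply(d)*1000).round(1),'rv',rv.round(3))
    if show:
        for r in rows: print(json.dumps(r))
E
python3 -c "
from h import *
plan([.52,-.26,.30],.21)"
```

```text
22 pos [0.1951 0.4874 0.2922] rot [3.141 0.    2.761] err mm [ 324.9 -747.4    7.8] tool [-579.4 -573.1   -7.8] rv [ 0.    -0.     2.551]
{"offset": [-26, -26, 0], "rotation": [0.0, -0.0, 0.116]}
{"offset": [-29, -23, 0], "rotation": [0.0, -0.0, 0.116]}
{"offset": [-32, -19, 0], "rotation": [0.0, -0.0, 0.116]}
{"offset": [-34, -16, 0], "rotation": [0.0, -0.0, 0.116]}
{"offset": [-35, -12, 0], "rotation": [0.0, -0.0, 0.116]}
{"offset": [-36, -7, 0], "rotation": [0.0, -0.0, 0.116]}
{"offset": [-37, -3, 0], "rotation": [0.0, -0.0, 0.116]}
{"offset": [-37, 1, 0], "rotation": [0.0, -0.0, 0.116]}
{"offset": [-37, 5, 0], "rotation": [0.0, -0.0, 0.116]}
{"offset": [-36, 10, 0], "rotation": [0.0, -0.0, 0.116]}
{"offset": [-34, 14, 0], "rotation": [0.0, -0.0, 0.116]}
{"offset": [-33, 18, 0], "rotation": [0.0, -0.0, 0.116]}
{"offset": [-30, 21, 0], "rotation": [0.0, -0.0, 0.116]}
{"offset": [-28, 25, 0], "rotation": [0.0, -0.0, 0.116]}
{"offset": [-25, 28, 0], "rotation": [0.0, -0.0, 0.116]}
{"offset": [-21, 30, 0], "rotation": [0.0, -0.0, 0.116]}
{"offset": [-18, 33, 0], "rotation": [0.0, -0.0, 0.116]}
{"offset": [-14, 34, 0], "rotation": [0.0, -0.0, 0.116]}
{"offset": [-10, 36, 0], "rotation": [0.0, -0.0, 0.116]}
{"offset": [-5, 37, 0], "rotation": [0.0, -0.0, 0.116]}
{"offset": [-1, 37, 0], "rotation": [0.0, -0.0, 0.116]}
{"offset": [3, 37, 0], "rotation": [0.0, -0.0, 0.116]}
```

Call:
apply_moves(
  motion=[
    {"offset": [-26, -26, 0], "rotation": [0, 0, 0.116]},
    {"offset": [-29, -23, 0], "rotation": [0, 0, 0.116]},
    {"offset": [-32, -19, 0], "rotation": [0, 0, 0.116]},
    {"offset": [-34, -16, 0], "rotation": [0, 0, 0.116]},
    {"offset": [-35, -12, 0], "rotation": [0, 0, 0.116]},
    {"offset": [-36, -7, 0], "rotation": [0, 0, 0.116]},
    {"offset": [-37, -3, 0], "rotation": [0, 0, 0.116]},
    {"offset": [-37, 1, 0], "rotation": [0, 0, 0.116]},
    {"offset": [-37, 5, 0], "rotation": [0, 0, 0.116]},
    {"offset": [-36, 10, 0], "rotation": [0, 0, 0.116]},
    {"offset": [-34, 14, 0], "rotation": [0, 0, 0.116]},
    {"offset": [-33, 18, 0], "rotation": [0, 0, 0.116]},
  ],
  grip=0,
)

```text
time: 2.2
tool_pos: [0.3659, 0.0633, 0.2919]
tool_rot: [3.136, -0.006, 1.318]
contact_force: [1.4, 0.2, -0.6]
opening: 0.0915
```

Call:
apply_moves(
  motion=[
    {"offset": [-30, 21, 0], "rotation": [0, 0, 0.116]},
    {"offset": [-28, 25, 0], "rotation": [0, 0, 0.116]},
    {"offset": [-25, 28, 0], "rotation": [0, 0, 0.116]},
    {"offset": [-21, 30, 0], "rotation": [0, 0, 0.116]},
    {"offset": [-18, 33, 0], "rotation": [0, 0, 0.116]},
    {"offset": [-14, 34, 0], "rotation": [0, 0, 0.116]},
    {"offset": [-10, 36, 0], "rotation": [0, 0, 0.116]},
    {"offset": [-5, 37, 0], "rotation": [0, 0, 0.116]},
    {"offset": [-1, 37, 0], "rotation": [0, 0, 0.116]},
    {"offset": [3, 37, 0], "rotation": [0, 0, 0.116]},
  ],
)

```text
time: 3.03
tool_pos: [0.488, -0.3089, 0.2934]
tool_rot: [-3.139, -0.013, 0.093]
contact_force: [1.0, 0.2, 0.1]
opening: 0.0916
```

```bash
python3 -c "
from h import *
np.set_printoptions(precision=4,suppress=True)
plan([.52,-.26,.30],.21)
p=read_camera('wrist');save(p,'w1.png');print(p['tool_from_camera'],p['camera_matrix'])
for q in ['vise','jaw_post','mould']: print(q,[(np.round(a['location'],4),round(a['score'],2)) for a in tip_of(q,p)[:2]])
"
```

```text
2 pos [ 0.488  -0.3089  0.2934] rot [-3.139 -0.013  0.093] err mm [32.  48.9  6.6] tool [ 36.5 -45.7  -6. ] rv [-0.002 -0.013 -0.117]
{"offset": [18, -23, -3], "rotation": [-0.001, -0.006, -0.058]}
{"offset": [20, -22, -3], "rotation": [-0.001, -0.006, -0.058]}
[[-0.0002 -0.9505 -0.3109  0.0846]
 [ 1.     -0.0002 -0.     -0.0007]
 [-0.0001 -0.3109  0.9505 -0.0921]
 [ 0.      0.      0.      1.    ]] [[287.558    0.     315.0357]
 [  0.     287.558  196.0042]
 [  0.       0.       1.    ]]
vise [(array([ 0.4785,  0.0021, -0.0019]), 0.23)]
jaw_post [(array([ 0.5278, -0.2749,  0.0879]), 0.91)]
mould [(array([ 0.578 , -0.2636,  0.0317]), 0.78)]
```

View pics/w1.png

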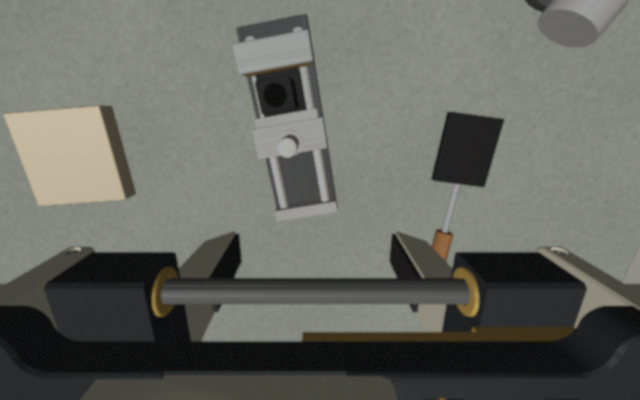

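```bash
cat >> h.py <<'E'
def wcam(p,s):
    T=np.eye(4);T[:3,:3]=Ro.from_euler('xyz',s['tool_rot']).as_matrix();T[:3,3]=s['tool_pos']
    C=np.linalg.inv(T@p['tool_from_camera']); p['R']=C[:3,:3];p['t']=C[:3,3]; return p
def back(p,uv,z):
    d=p['R'].T@np.linalg.inv(p['camera_matrix'])@np.array([uv[0],uv[1],1.]); c=-p['R'].T@p['t']
    return c+d*(z-c[2])/d[2]
E
python3 - <<'E'
from h import *
s=observe();p=wcam(read_camera('wrist'),s)
psi=math.atan2(.012,.049);ex=np.array([math.cos(psi),math.sin(psi)]);ey=np.array([-ex[1],ex[0]])
c=np.array([.578,-.2625]); 
im=p['img'][:,:,::-1].copy()[0:230,200:370]; im=cv2.resize(im,None,fx=3.4,fy=2.6,interpolation=cv2.INTER_CUBIC)
im0=im.copy()
def line(pts,z,col):
    q=[]
    for x,y in pts:
        X=c+ex*x+ey*y; u=proj(p,[X[0],X[1],z]); q.append([(u[0]-200)*3.4,u[1]*2.6])
    cv2.polylines(im,[np.int32(q)],True,col,1)
def box(a,b,w): return [(a,-w),(b,-w),(b,w),(a,w)]
line(box(.028,.058,.04),.06,(0,0,255))
line(box(-.062-0,-.028,.04),.06,(0,255,0))
line(box(-.015,.015,.017),.1,(255,0,0))
line([(-.05+.01*math.cos(a),.01*math.sin(a)) for a in np.linspace(0,6.28,20)],.102,(0,255,255))
cv2.imwrite('pics/w1z.png',im)
print(math.degrees(psi))
E
```

```text
13.76078511179124
```

View pics/w1z.png

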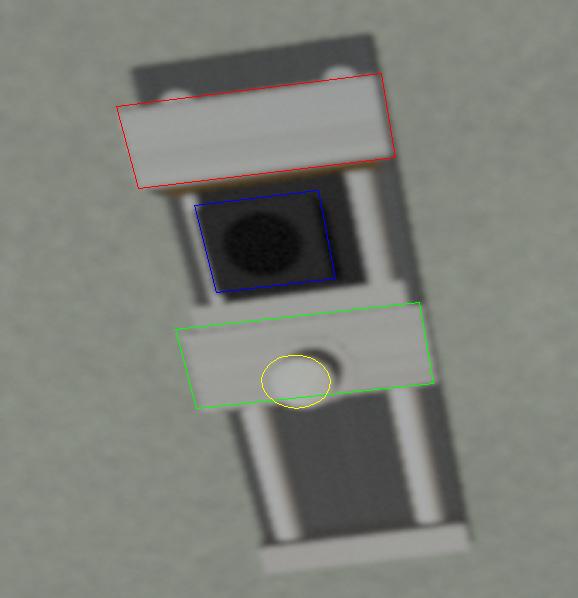

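The overlay, with jaws, block and post drawn at the estimated pose, matches the picture to 1–2 mm: vise yaw 0.24, centre (0.578, -0.2625). Next I go above the post.

```bash
python3 -c "
from h import *
plan([.5293,-.2745,.20],.24,5)"
```

```text
5 pos [ 0.4875 -0.3065  0.293 ] rot [-3.138 -0.012  0.101] err mm [ 41.8  32.  -93. ] tool [ 43.7 -27.3  93.6] rv [-0.003 -0.012 -0.139]
{"offset": [9, -5, 19], "rotation": [-0.001, -0.002, -0.028]}
{"offset": [9, -5, 19], "rotation": [-0.001, -0.002, -0.028]}
{"offset": [9, -5, 19], "rotation": [-0.001, -0.002, -0.028]}
{"offset": [9, -5, 19], "rotation": [-0.001, -0.002, -0.028]}
{"offset": [9, -4, 19], "rotation": [-0.001, -0.002, -0.028]}
```

Call:
apply_moves(
  motion=[
    {"offset": [9, -5, 19], "rotation": [-0.001, -0.003, -0.028]},
    {"offset": [9, -5, 19], "rotation": [-0.001, -0.003, -0.028]},
    {"offset": [9, -5, 19], "rotation": [-0.001, -0.003, -0.028]},
    {"offset": [9, -5, 19], "rotation": [-0.001, -0.003, -0.028]},
    {"offset": [9, -5, 19], "rotation": [0, -0.003, -0.028]},
    {"offset": [0, 0, 0], "rotation": [0, 0, 0]},
  ],
  grip=0.35,
  grip_force=30,
)

```text
time: 3.78
tool_pos: [0.5293, -0.2656, 0.2]
tool_rot: [3.136, -0.0, 0.26]
contact_force: [-0.6, 1.2, -0.4]
opening: 0.0603
```

```bash
python3 -c "
from h import *
plan([.5293,-.2745,.132],.24,5)"
```

```text
5 pos [ 0.5293 -0.2656  0.2   ] rot [ 3.136 -0.     0.26 ] err mm [ -0.   -8.9 -68. ] tool [-2.3  8.2 68.1] rv [ 0.006 -0.001  0.02 ]
{"offset": [0, 2, 14], "rotation": [0.001, -0.0, 0.004]}
{"offset": [0, 2, 14], "rotation": [0.001, -0.0, 0.004]}
{"offset": [0, 2, 14], "rotation": [0.001, -0.0, 0.004]}
{"offset": [0, 2, 14], "rotation": [0.001, -0.0, 0.004]}
{"offset": [0, 2, 14], "rotation": [0.001, -0.0, 0.004]}
```

Call:
apply_moves(
  motion=[
    {"offset": [-1, 4, 4], "rotation": [0.003, 0, 0.01]},
    {"offset": [-1, 4, 8], "rotation": [0.003, 0, 0.01]},
    {"offset": [0, 0, 12], "rotation": [0, 0, 0]},
    {"offset": [0, 0, 12], "rotation": [0, 0, 0]},
    {"offset": [0, 0, 12], "rotation": [0, 0, 0]},
    {"offset": [0, 0, 0], "rotation": [0, 0, 0]},
  ],
)

```text
time: 4.28
tool_pos: [0.5297, -0.2749, 0.1565]
tool_rot: [3.135, -0.007, 0.238]
contact_force: [-0.0, 0.5, -0.8]
opening: 0.0598
```

```bash
python3 -c "
from h import *
plan([.5293,-.2745,.132],.24,2)
s=observe();p=wcam(read_camera('wrist'),s);save(p,'w2.png')
print(tip_of('jaw_post',p)[:1])
"
```

```text
2 pos [ 0.5297 -0.2749  0.1565] rot [ 3.135 -0.007  0.238] err mm [ -0.4   0.4 -24.5] tool [-0.4 -0.6 24.5] rv [ 0.006 -0.007 -0.002]
{"offset": [0, 0, 12], "rotation": [0.003, -0.003, -0.001]}
{"offset": [0, 0, 12], "rotation": [0.003, -0.003, -0.001]}
[{'location': [0.525, -0.2749, 0.0881], 'score': 0.9}]
```

View pics/w2.png

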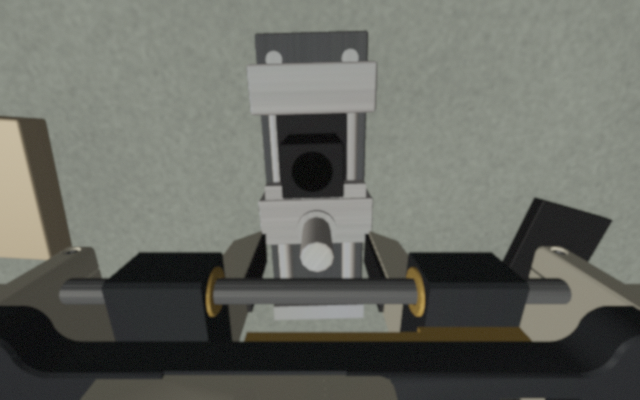

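The vise is now square with the tool. The post top is at (316,258), between the fingers at about u=235 and u=400, so I'll shift about -2 mm in x, descend and grip.

Call:
apply_moves(
  motion=[
    {"offset": [-1, 0, 10], "rotation": [0.003, -0.003, 0]},
    {"offset": [-1, 0, 10], "rotation": [0.003, -0.003, 0]},
    {"offset": [0, 0, 4], "rotation": [0, 0, 0]},
    {"offset": [0, 0, 0], "rotation": [0, 0, 0]},
  ],
)

```text
time: 4.72
tool_pos: [0.5295, -0.2778, 0.1359]
tool_rot: [3.135, -0.006, 0.236]
contact_force: [0.7, -0.1, -0.1]
opening: 0.0594
```

Call:
apply_moves(
  motion=[
    {"offset": [0, 0, 0], "rotation": [0, 0, 0]},
    {"offset": [0, 0, 0], "rotation": [0, 0, 0]},
    {"offset": [0, 0, 0], "rotation": [0, 0, 0]},
    {"offset": [0, 0, 0], "rotation": [0, 0, 0]},
    {"offset": [0, 0, 0], "rotation": [0, 0, 0]},
    {"offset": [0, 0, 0], "rotation": [0, 0, 0]},
  ],
  grip=1,
  grip_force=30,
)

```text
time: 5.22
tool_pos: [0.5298, -0.2778, 0.1363]
tool_rot: [3.134, -0.007, 0.237]
contact_force: [-0.9, -0.8, 0.1]
opening: 0.0241
```

```bash
python3 -c "
from h import *
s=observe();print(s);p=wcam(read_camera('wrist'),s);save(p,'w3.png')
"
```

```text
{'time': 5.2167, 'qpos': array([-6.11060878e-01,  6.25978194e-01,  1.51581652e+00,  2.65203675e-04,
        9.89915503e-01,  7.23081106e-01]), 'qvel': array([ 0.002381  , -0.00371837, -0.00139808, -0.00082502,  0.00061738,
        0.00016759]), 'joint_efforts': array([-1.22251787e-02, -5.32374501e+01, -2.06708121e+01,  7.21996604e-02,
       -7.12310197e-02,  9.56300173e-04]), 'tool_pos': array([ 0.52982053, -0.2777905 ,  0.13626434]), 'tool_rot': array([ 3.13433065, -0.00670642,  0.23653426]), 'contact_force': array([-0.88097785, -0.831194  ,  0.05548062]), 'torque': array([-0.00785657,  0.16811931,  0.02505967]), 'opening': 0.024086656986201816}
```

View pics/w3.png

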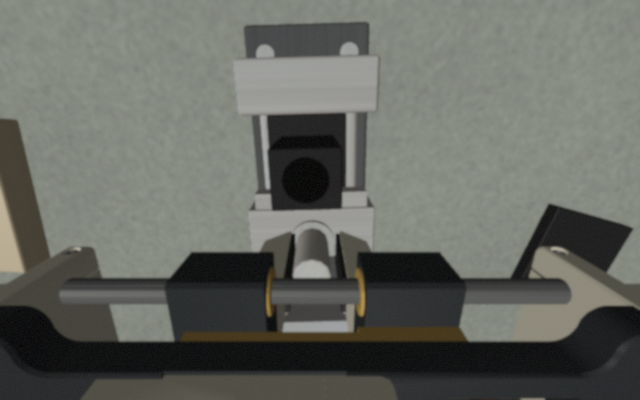

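The post at (311,255) is centred between the closing fingers, which are still at 24 mm.

Call:
apply_moves(
  motion=[
    {"offset": [0, 0, 0], "rotation": [0, 0, 0]},
    {"offset": [0, 0, 0], "rotation": [0, 0, 0]},
    {"offset": [0, 0, 0], "rotation": [0, 0, 0]},
  ],
)

```text
time: 5.52
tool_pos: [0.5294, -0.2762, 0.1361]
tool_rot: [3.138, -0.006, 0.236]
contact_force: [-0.2, 0.2, -0.2]
opening: 0.0193
```

Call:
apply_moves(
  motion=[
    {"offset": [-6, 0, 0], "rotation": [0, 0, 0]},
    {"offset": [-6, 0, 0], "rotation": [0, 0, 0]},
    {"offset": [-6, 0, 0], "rotation": [0, 0, 0]},
    {"offset": [-6, 0, 0], "rotation": [0, 0, 0]},
  ],
)

```text
time: 5.85
tool_pos: [0.507, -0.2821, 0.1362]
tool_rot: [3.135, -0.011, 0.237]
contact_force: [4.3, 0.2, -0.8]
opening: 0.0193
```

Call:
apply_moves(
  motion=[
    {"offset": [-6, 0, 0], "rotation": [0, 0, 0]},
    {"offset": [-6, 0, 0], "rotation": [0, 0, 0]},
    {"offset": [-5, 0, 0], "rotation": [0, 0, 0]},
    {"offset": [-3, 0, 0], "rotation": [0, 0, 0]},
    {"offset": [-2, 0, 0], "rotation": [0, 0, 0]},
    {"offset": [0, 0, 0], "rotation": [0, 0, 0]},
  ],
)

```text
time: 6.35
tool_pos: [0.4854, -0.2877, 0.1361]
tool_rot: [3.133, -0.021, 0.233]
contact_force: [-0.2, -2.1, -0.7]
opening: 0.0194
```

```bash
python3 -c "
from h import *
s=observe();p=wcam(read_camera('wrist'),s);save(p,'w4.png')
psi=.24;ex=np.array([math.cos(psi),math.sin(psi)]);
print((np.array(s['tool_pos'])[:2]-[.578,-.2625])@ex)
print([tip_of(q,p)[:1] for q in ('mould','jaw_post')])
"
```

```text
-0.09596464110306545
[[{'location': [0.576, -0.2634, 0.0308], 'score': 0.61}], [{'location': [0.4853, -0.2894, 0.0868], 'score': 0.92}]]
```

View pics/w4.png

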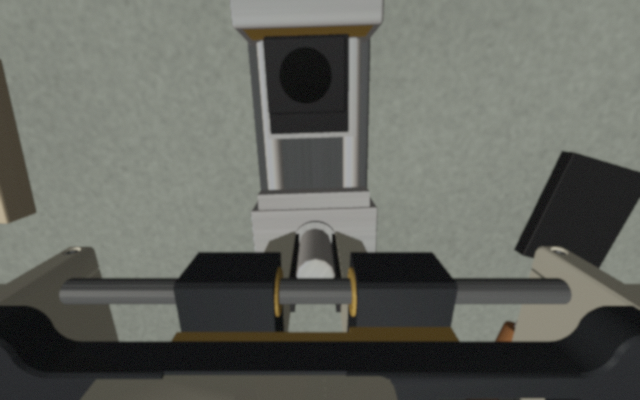

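The jaw has slid back about 45 mm, with the post at -96 mm. The mould is still on its seat, with its top at (305,75). I'll release, rise and move above the mould.

Call:
apply_moves(
  motion=[
    {"offset": [0, 0, 0], "rotation": [0, 0, 0]},
    {"offset": [0, 0, 0], "rotation": [0, 0, 0]},
    {"offset": [0, 0, 0], "rotation": [0, 0, 0]},
    {"offset": [0, 0, 0], "rotation": [0, 0, 0]},
    {"offset": [0, 0, -10], "rotation": [0, 0, 0]},
    {"offset": [0, 0, -20], "rotation": [0, 0, 0]},
    {"offset": [0, 0, -20], "rotation": [0, 0, 0]},
  ],
  grip=0.28,
)

```text
time: 7.08
tool_pos: [0.4792, -0.2867, 0.1844]
tool_rot: [-3.14, -0.008, 0.233]
contact_force: [0.3, -0.5, 1.7]
opening: 0.0614
```

```bash
python3 -c "
from h import *
plan([.577,-.263,.185],.24,5)
"
```

```text
5 pos [ 0.4792 -0.2867  0.1844] rot [-3.14  -0.008  0.233] err mm [97.8 23.7  0.6] tool [100.6  -0.4   0.3] rv [-0.001 -0.008 -0.007]
{"offset": [20, 0, 0], "rotation": [-0.0, -0.002, -0.001]}
{"offset": [20, 0, 0], "rotation": [-0.0, -0.002, -0.001]}
{"offset": [20, 0, 0], "rotation": [-0.0, -0.002, -0.001]}
{"offset": [20, 0, 0], "rotation": [-0.0, -0.002, -0.001]}
{"offset": [20, 0, 0], "rotation": [-0.0, -0.002, -0.001]}
```

Call:
apply_moves(
  motion=[
    {"offset": [20, 0, 0], "rotation": [0, -0.002, -0.001]},
    {"offset": [20, 0, 0], "rotation": [0, -0.002, -0.001]},
    {"offset": [20, 0, 0], "rotation": [0, -0.002, -0.001]},
    {"offset": [20, 0, 0], "rotation": [0, -0.002, -0.001]},
    {"offset": [20, 0, 0], "rotation": [0, 0, 0]},
    {"offset": [0, 0, 0], "rotation": [0, 0, 0]},
  ],
)

```text
time: 7.58
tool_pos: [0.58, -0.2651, 0.1968]
tool_rot: [3.133, -0.006, 0.234]
contact_force: [-1.3, 0.4, 0.8]
opening: 0.066
```

```bash
python3 -c "
from h import *
plan([.577,-.263,.128],.24,5)
s=observe();p=wcam(read_camera('wrist'),s);save(p,'w5.png')
print([tip_of(q,p)[:1] for q in ('mould','jaw_post')])
p=read_camera('top');print([tip_of(q,p)[:1] for q in ('mould','jaw_post')])
"
```

```text
5 pos [ 0.58   -0.2651  0.1968] rot [ 3.133 -0.006  0.234] err mm [ -3.    2.1 -68.8] tool [-2.9 -3.3 68.8] rv [ 0.008 -0.006 -0.006]
{"offset": [-1, -1, 14], "rotation": [0.002, -0.001, -0.001]}
{"offset": [-1, -1, 14], "rotation": [0.002, -0.001, -0.001]}
{"offset": [-1, -1, 14], "rotation": [0.002, -0.001, -0.001]}
{"offset": [-1, -1, 14], "rotation": [0.002, -0.001, -0.001]}
{"offset": [-1, -1, 14], "rotation": [0.002, -0.001, -0.001]}
[[{'location': [0.5757, -0.2604, 0.0335], 'score': 0.6}], [{'location': [0.4856, -0.2912, 0.0865], 'score': 0.93}]]
[[], []]
```

View pics/w5.png

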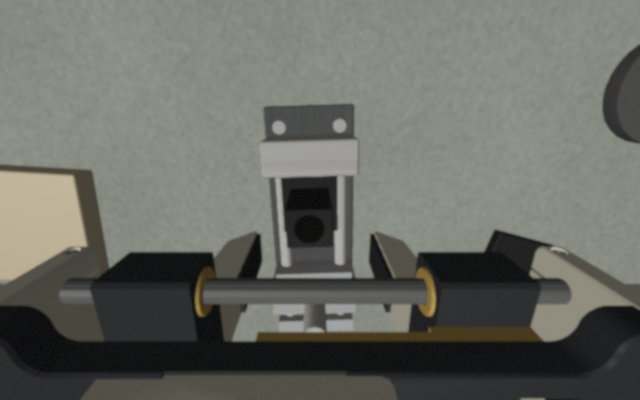

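The mould top is at (308,228), about 4 mm left of the tool's mid-line (u≈315), which matches the planned correction. Descending.

Call:
apply_moves(
  motion=[
    {"offset": [-1, -2, 6], "rotation": [0.004, -0.003, -0.003]},
    {"offset": [-1, -2, 12], "rotation": [0.004, -0.003, -0.003]},
    {"offset": [-1, 0, 15], "rotation": [0, 0, 0]},
    {"offset": [0, 0, 15], "rotation": [0, 0, 0]},
    {"offset": [0, 0, 12], "rotation": [0, 0, 0]},
    {"offset": [0, 0, 5], "rotation": [0, 0, 0]},
    {"offset": [0, 0, 0], "rotation": [0, 0, 0]},
  ],
)

```text
time: 8.47
tool_pos: [0.5679, -0.2635, 0.1248]
tool_rot: [-3.136, 0.006, 0.235]
contact_force: [-0.2, -0.5, 0.3]
opening: 0.0661
```

```bash
python3 -c "
from h import *
plan([.577,-.263,.128],.24,1)
s=observe();print(s['contact_force']);p=wcam(read_camera('wrist'),s);save(p,'w6.png')
"
```

```text
1 pos [ 0.5679 -0.2635  0.1248] rot [-3.136  0.006  0.235] err mm [9.1 0.5 3.2] tool [ 9.   1.6 -3.3] rv [-0.005  0.006 -0.005]
{"offset": [9.0, 1.6, -3.3], "rotation": [-0.005, 0.006, -0.005]}
[-0.22293608 -0.48229343  0.27938258]
```

View pics/w6.png

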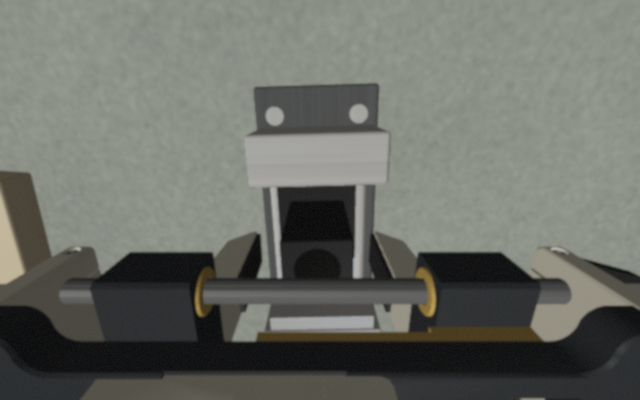

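The block at (316,260) is centred between the fingers. The tool is 9 mm short in x, so I'll correct that and then grip.

Call:
apply_moves(
  motion=[
    {"offset": [4, 0, -1], "rotation": [0, 0.003, 0]},
    {"offset": [4, 0, -1], "rotation": [0, 0.003, 0]},
    {"offset": [1, 0, 0], "rotation": [0, 0, 0]},
    {"offset": [0, 0, 0], "rotation": [0, 0, 0]},
  ],
)

```text
time: 8.85
tool_pos: [0.5783, -0.2618, 0.1293]
tool_rot: [-3.139, -0.003, 0.235]
contact_force: [0.7, -0.4, 0.0]
opening: 0.0663
```

```bash
python3 -c "
from h import *
plan([.577,-.263,.128],.24,1)
"
```

```text
1 pos [ 0.5783 -0.2618  0.1293] rot [-3.139e+00 -3.000e-03  2.350e-01] err mm [-1.3 -1.2 -1.3] tool [-1.6  0.9  1.3] rv [-0.003 -0.003 -0.005]
{"offset": [-1.6, 0.9, 1.3], "rotation": [-0.003, -0.003, -0.005]}
```

Call:
apply_moves(
  motion=[
    {"offset": [0, 0, 0], "rotation": [0, 0, 0]},
    {"offset": [0, 0, 0], "rotation": [0, 0, 0]},
    {"offset": [0, 0, 0], "rotation": [0, 0, 0]},
    {"offset": [0, 0, 0], "rotation": [0, 0, 0]},
    {"offset": [0, 0, 0], "rotation": [0, 0, 0]},
    {"offset": [0, 0, 0], "rotation": [0, 0, 0]},
    {"offset": [0, 0, 0], "rotation": [0, 0, 0]},
    {"offset": [0, 0, 0], "rotation": [0, 0, 0]},
  ],
  grip=1,
  grip_force=30,
)

```text
time: 9.52
tool_pos: [0.5791, -0.2619, 0.131]
tool_rot: [-3.141, -0.005, 0.235]
contact_force: [-0.1, 0.5, 0.6]
opening: 0.0342
```

Call:
apply_moves(
  motion=[
    {"offset": [0, 0, -5], "rotation": [0, 0, 0]},
    {"offset": [0, 0, -10], "rotation": [0, 0, 0]},
    {"offset": [0, 0, -20], "rotation": [0, 0, 0]},
    {"offset": [0, 0, -30], "rotation": [0, 0, 0]},
    {"offset": [0, 0, -20], "rotation": [0, 0, 0]},
    {"offset": [0, 0, 0], "rotation": [0, 0, 0]},
  ],
)

```text
time: 10.02
tool_pos: [0.5772, -0.2615, 0.2189]
tool_rot: [-3.136, 0.0, 0.235]
contact_force: [0.5, 1.1, -1.3]
opening: 0.0339
```

```bash
python3 -c "
from h import *
plan([.479,.008,.20],.0,10)
s=observe();print(s['contact_force']);p=wcam(read_camera('wrist'),s);save(p,'w7.png')
"
```

```text
10 pos [ 0.5772 -0.2615  0.2189] rot [-3.136  0.     0.235] err mm [-98.2 269.5 -18.9] tool [ -32.7 -284.8   20.6] rv [-0.006  0.001  0.235]
{"offset": [-3, -28, 2], "rotation": [-0.001, 0.0, 0.024]}
{"offset": [-4, -28, 2], "rotation": [-0.001, 0.0, 0.024]}
{"offset": [-5, -28, 2], "rotation": [-0.001, 0.0, 0.024]}
{"offset": [-5, -28, 2], "rotation": [-0.001, 0.0, 0.024]}
{"offset": [-6, -28, 2], "rotation": [-0.001, 0.0, 0.024]}
{"offset": [-7, -28, 2], "rotation": [-0.001, 0.0, 0.024]}
{"offset": [-7, -28, 2], "rotation": [-0.001, 0.0, 0.024]}
{"offset": [-8, -28, 2], "rotation": [-0.001, 0.0, 0.024]}
{"offset": [-9, -27, 2], "rotation": [-0.001, 0.0, 0.024]}
{"offset": [-9, -27, 2], "rotation": [-0.001, 0.0, 0.024]}
[ 0.51611405  1.1194106  -1.31017381]
```

View pics/w7.png

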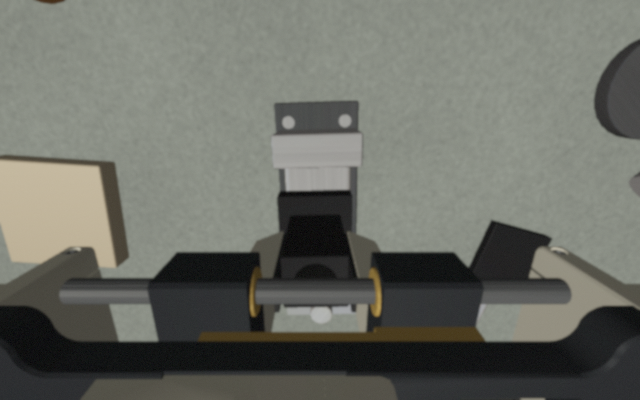

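The mould is held upright between the fingers at (315,255), the vise seat is empty and the opening of 34 mm matches the block. Carrying it to the firebrick.

Call:
apply_moves(
  motion=[
    {"offset": [-2, -15, 0], "rotation": [0, 0, 0.024]},
    {"offset": [-4, -28, 0], "rotation": [0, 0, 0.024]},
    {"offset": [-5, -30, 0], "rotation": [0, 0, 0.024]},
    {"offset": [-5, -30, 0], "rotation": [0, 0, 0.024]},
    {"offset": [-6, -30, 0], "rotation": [0, 0, 0.024]},
    {"offset": [-7, -30, 0], "rotation": [0, 0, 0.024]},
    {"offset": [-7, -30, 0], "rotation": [0, 0, 0.024]},
    {"offset": [-8, -28, 0], "rotation": [0, 0, 0.024]},
    {"offset": [-9, -22, 0], "rotation": [0, 0, 0.024]},
    {"offset": [-8, -15, 0], "rotation": [0, 0, 0.024]},
    {"offset": [0, 0, 0], "rotation": [0, 0, 0]},
    {"offset": [0, 0, 0], "rotation": [0, 0, 0]},
  ],
)

```text
time: 11.07
tool_pos: [0.4711, -0.0007, 0.2044]
tool_rot: [-3.13, 0.026, -0.02]
contact_force: [0.2, -0.4, -0.9]
opening: 0.0342
```

```bash
python3 -c "
from h import *
plan([.479,.008,.16],.0,5)
p=read_camera('scene');save(p,'s8.png')
s=observe();p=wcam(read_camera('wrist'),s);save(p,'w8.png')
print([tip_of(q,p)[:1] for q in ('brick_top','mould')])
"
```

```text
5 pos [ 0.4711 -0.0007  0.2044] rot [-3.13   0.026 -0.02 ] err mm [  7.9   8.7 -44.4] tool [ 8.9 -8.3 44.3] rv [-0.012  0.026 -0.02 ]
{"offset": [2, -2, 9], "rotation": [-0.002, 0.005, -0.004]}
{"offset": [2, -2, 9], "rotation": [-0.002, 0.005, -0.004]}
{"offset": [2, -2, 9], "rotation": [-0.002, 0.005, -0.004]}
{"offset": [2, -2, 9], "rotation": [-0.002, 0.005, -0.004]}
{"offset": [2, -2, 9], "rotation": [-0.002, 0.005, -0.004]}
[[{'location': [0.4773, 0.0052, 0.0276], 'score': 0.87}], [{'location': [0.4654, 0.0001, 0.1051], 'score': 0.6}]]
```

View pics/w8.png

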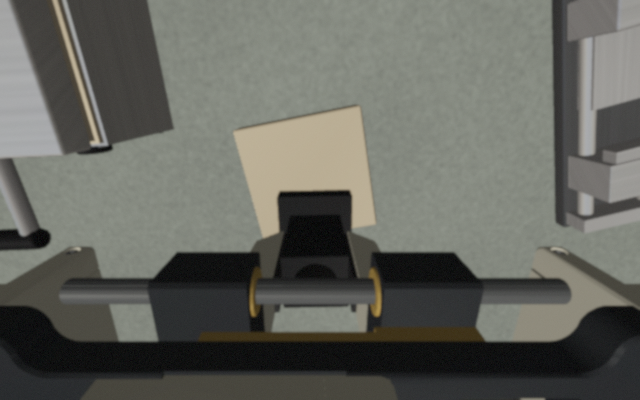

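The mould is in the fingers over the near part of the brick, whose corners are at (236,130), (358,106), (374,222) and (262,236). The bar end at (40,238) is well clear. Correcting 8 mm in x and y while lowering.

Call:
apply_moves(
  motion=[
    {"offset": [3, -3, 5], "rotation": [-0.004, 0.009, -0.006]},
    {"offset": [3, -3, 8], "rotation": [-0.004, 0.009, -0.006]},
    {"offset": [3, -2, 10], "rotation": [-0.004, 0.008, -0.006]},
    {"offset": [0, 0, 10], "rotation": [0, 0, 0]},
    {"offset": [0, 0, 10], "rotation": [0, 0, 0]},
    {"offset": [0, 0, 5], "rotation": [0, 0, 0]},
    {"offset": [0, 0, 0], "rotation": [0, 0, 0]},
    {"offset": [0, 0, 0], "rotation": [0, 0, 0]},
  ],
)

```text
time: 11.93
tool_pos: [0.4857, 0.0015, 0.1527]
tool_rot: [3.139, -0.009, -0.009]
contact_force: [-0.1, -0.2, -1.7]
opening: 0.0341
```

```bash
python3 -c "
from h import *
plan([.479,.008,.126],.0,5)
"
```

```text
5 pos [0.4857 0.0015 0.1527] rot [ 3.139 -0.009 -0.009] err mm [ -6.7   6.5 -26.7] tool [-7.  -6.5 26.6] rv [ 0.003 -0.009 -0.009]
{"offset": [-1, -1, 5], "rotation": [0.001, -0.002, -0.002]}
{"offset": [-1, -1, 5], "rotation": [0.001, -0.002, -0.002]}
{"offset": [-1, -1, 5], "rotation": [0.001, -0.002, -0.002]}
{"offset": [-1, -1, 5], "rotation": [0.001, -0.002, -0.002]}
{"offset": [-1, -1, 5], "rotation": [0.001, -0.002, -0.002]}
```

Call:
apply_moves(
  motion=[
    {"offset": [-2, -2, 4], "rotation": [0.001, -0.003, -0.002]},
    {"offset": [-2, -2, 4], "rotation": [0.001, -0.003, -0.002]},
    {"offset": [-2, -2, 4], "rotation": [0.001, -0.003, -0.002]},
    {"offset": [0, 0, 4], "rotation": [0, 0, 0]},
    {"offset": [0, 0, 4], "rotation": [0, 0, 0]},
    {"offset": [0, 0, 0], "rotation": [0, 0, 0]},
    {"offset": [0, 0, 0], "rotation": [0, 0, 0]},
  ],
)

```text
time: 12.52
tool_pos: [0.4802, 0.0079, 0.1319]
tool_rot: [3.141, -0.002, -0.003]
contact_force: [0.2, 0.2, -1.9]
opening: 0.0336
```

```bash
python3 -c "
from h import *
plan([.479,.008,.126],.0,5)
print(observe()['contact_force'])
s=observe();p=wcam(read_camera('wrist'),s);save(p,'w9.png')
"
```

```text
5 pos [0.4802 0.0079 0.1319] rot [ 3.141e+00 -2.000e-03 -3.000e-03] err mm [-1.2  0.1 -5.9] tool [-1.2 -0.1  5.9] rv [ 0.    -0.002 -0.003]
{"offset": [0, 0, 1], "rotation": [0.0, -0.0, -0.001]}
{"offset": [0, 0, 1], "rotation": [0.0, -0.0, -0.001]}
{"offset": [0, 0, 1], "rotation": [0.0, -0.0, -0.001]}
{"offset": [0, 0, 1], "rotation": [0.0, -0.0, -0.001]}
{"offset": [0, 0, 1], "rotation": [0.0, -0.0, -0.001]}
[ 0.17807641  0.17896645 -1.85829079]
```

View pics/w9.png

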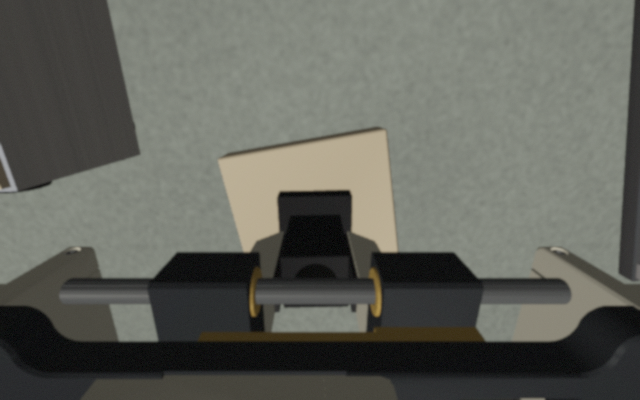

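The mould's foot top edge is at (315,192). It sits in the middle of the brick and is about 6 mm above it, so I'll lower slowly until it touches.

Call:
apply_moves(
  motion=[
    {"offset": [0, 0, 2], "rotation": [0, 0, 0]},
    {"offset": [0, 0, 2], "rotation": [0, 0, 0]},
    {"offset": [0, 0, 1], "rotation": [0, 0, 0]},
    {"offset": [0, 0, 0], "rotation": [0, 0, 0]},
    {"offset": [0, 0, 0], "rotation": [0, 0, 0]},
  ],
)

```text
time: 12.98
tool_pos: [0.4806, 0.0077, 0.1269]
tool_rot: [3.141, -0.003, -0.003]
contact_force: [0.4, -0.1, -0.7]
opening: 0.0341
```

Call:
apply_moves(
  motion=[
    {"offset": [0, 0, 1], "rotation": [0, 0, 0]},
    {"offset": [0, 0, 0], "rotation": [0, 0, 0]},
  ],
)

```text
time: 13.15
tool_pos: [0.4807, 0.0077, 0.126]
tool_rot: [3.141, -0.004, -0.003]
contact_force: [0.7, -0.2, -1.7]
opening: 0.0341
```

Call:
apply_moves(
  motion=[
    {"offset": [0, 0, 1], "rotation": [0, 0, 0]},
    {"offset": [0, 0, 0], "rotation": [0, 0, 0]},
  ],
)

```text
time: 13.32
tool_pos: [0.4809, 0.0076, 0.1263]
tool_rot: [3.141, -0.005, -0.003]
contact_force: [-0.2, 0.0, -1.1]
opening: 0.0332
```

Call:
apply_moves(
  motion=[
    {"offset": [0, 0, 2], "rotation": [0, 0, 0]},
    {"offset": [0, 0, 0], "rotation": [0, 0, 0]},
  ],
)

```text
time: 13.48
tool_pos: [0.4814, 0.0077, 0.1264]
tool_rot: [3.141, -0.007, -0.003]
contact_force: [-0.0, 0.3, -1.6]
opening: 0.0338
```

```bash
python3 -c "
from h import *
p=read_camera('scene')
for q in ('mould','brick_top'): print(tip_of(q,p)[:1])
im=p['img'][150:270,220:360,::-1]; cv2.imwrite('pics/s10.png',cv2.resize(im,None,fx=5,fy=5,interpolation=cv2.INTER_CUBIC))
for i in range(3):
  read_camera('scene');s=observe();print(s['contact_force'],s['tool_pos'])
"
```

```text
[{'location': [0.4809, 0.0079, 0.0271], 'score': 0.59}]
[{'location': [0.4833, 0.0088, 0.0215], 'score': 0.57}]
[-0.2430021   0.36834448  2.72106536] [0.48146741 0.00762199 0.12590234]
[-0.25751459  0.36124615  3.41427896] [0.48147152 0.0076201  0.1258858 ]
[ 0.71834709 -1.18539112  3.92338345] [0.48148637 0.00763597 0.12589091]
```

View pics/s10.png

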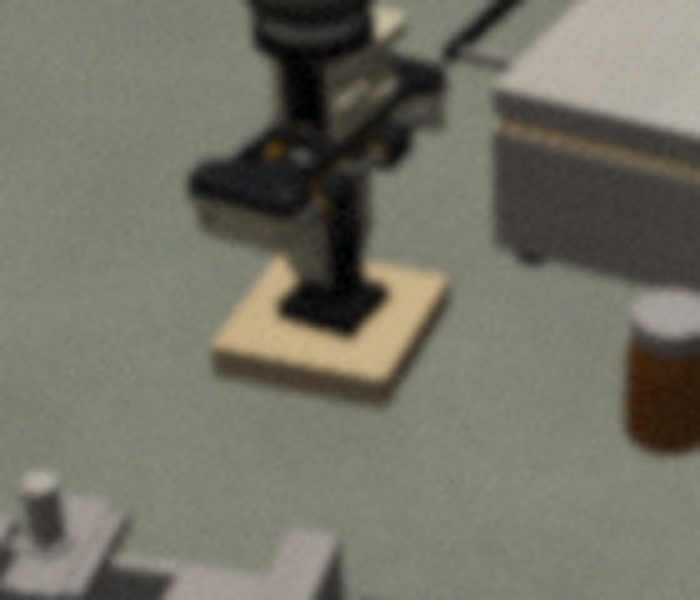

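The mould stands on the middle of the brick, its foot at about (335,300) in the crop. The upward force has risen from -1.7 to about +3.5 N, so it is in contact. Releasing.

Call:
apply_moves(
  motion=[
    {"offset": [0, 0, 0], "rotation": [0, 0, 0]},
    {"offset": [0, 0, 0], "rotation": [0, 0, 0]},
    {"offset": [0, 0, 0], "rotation": [0, 0, 0]},
    {"offset": [0, 0, 0], "rotation": [0, 0, 0]},
    {"offset": [0, 0, 0], "rotation": [0, 0, 0]},
    {"offset": [0, 0, 0], "rotation": [0, 0, 0]},
    {"offset": [0, 0, 0], "rotation": [0, 0, 0]},
    {"offset": [0, 0, 0], "rotation": [0, 0, 0]},
  ],
  grip=0.3,
)

```text
time: 14.45
tool_pos: [0.481, 0.0076, 0.1247]
tool_rot: [3.141, -0.004, -0.003]
contact_force: [-0.2, 0.1, -0.8]
opening: 0.0643
```

Call:
apply_moves(
  motion=[
    {"offset": [0, 0, -10], "rotation": [0, 0, 0]},
    {"offset": [0, 0, -20], "rotation": [0, 0, 0]},
    {"offset": [0, 0, -30], "rotation": [0, 0, 0]},
    {"offset": [0, 0, -40], "rotation": [0, 0, 0]},
    {"offset": [0, 0, -30], "rotation": [0, 0, 0]},
    {"offset": [0, 0, 0], "rotation": [0, 0, 0]},
  ],
)

```text
time: 14.95
tool_pos: [0.4791, 0.0078, 0.2579]
tool_rot: [-3.141, 0.003, -0.003]
contact_force: [0.7, -0.3, -0.4]
opening: 0.0641
```

```bash
python3 -c "
from h import *
s=observe();p=wcam(read_camera('wrist'),s);save(p,'w11.png')
for q in ('mould','brick_top','lid_bar'): print(tip_of(q,p)[:1])
plan([.40,.2435,.28],math.pi/2+.03,14)
"
```

```text
[{'location': [0.4794, 0.0033, 0.0247], 'score': 0.59}]
[]
[{'location': [0.4661, 0.2466, 0.132], 'score': 0.92}]
14 pos [0.4763 0.0082 0.2513] rot [-3.139e+00  1.500e-02 -3.000e-03] err mm [-76.3 235.3  28.7] tool [ -77.5 -235.2  -27. ] rv [-0.014  0.01  -1.604]
{"offset": [-6, -17, -2], "rotation": [-0.001, 0.001, -0.115]}
{"offset": [-4, -17, -2], "rotation": [-0.001, 0.001, -0.115]}
{"offset": [-2, -18, -2], "rotation": [-0.001, 0.001, -0.115]}
{"offset": [0, -18, -2], "rotation": [-0.001, 0.001, -0.115]}
{"offset": [2, -18, -2], "rotation": [-0.001, 0.001, -0.115]}
{"offset": [4, -17, -2], "rotation": [-0.001, 0.001, -0.115]}
{"offset": [6, -16, -2], "rotation": [-0.001, 0.001, -0.115]}
{"offset": [8, -16, -2], "rotation": [-0.001, 0.001, -0.115]}
{"offset": [10, -15, -2], "rotation": [-0.001, 0.001, -0.115]}
{"offset": [12, -13, -2], "rotation": [-0.001, 0.001, -0.115]}
{"offset": [13, -12, -2], "rotation": [-0.001, 0.001, -0.115]}
{"offset": [14, -10, -2], "rotation": [-0.001, 0.001, -0.115]}
{"offset": [15, -9, -2], "rotation": [-0.001, 0.001, -0.115]}
{"offset": [16, -7, -2], "rotation": [-0.001, 0.001, -0.115]}
```

View pics/w11.png

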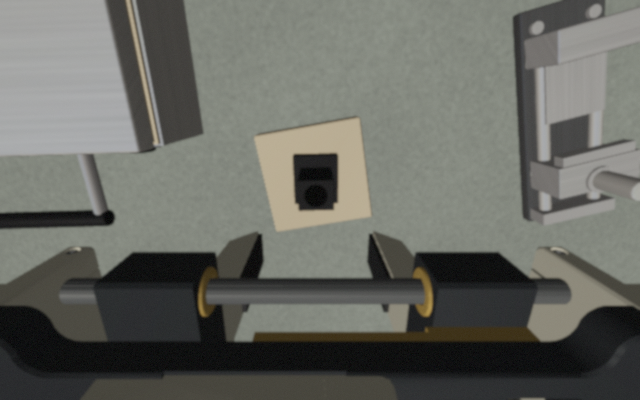

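The mould at (316,180) stands alone on the brick. The bar's near end is at (105,217). I'll turn 90° to approach the bar from its -y end, so the camera faces it.

```bash
python3 -c "
from h import *
plan([.467,.17,.28],math.pi/2+.03,14)
"
```

```text
14 pos [0.4763 0.0082 0.2513] rot [-3.139e+00  1.500e-02 -3.000e-03] err mm [ -9.3 161.8  28.7] tool [ -10.3 -161.9  -28.2] rv [-0.014  0.01  -1.604]
{"offset": [-1, -12, -2], "rotation": [-0.001, 0.001, -0.115]}
{"offset": [1, -12, -2], "rotation": [-0.001, 0.001, -0.115]}
{"offset": [2, -11, -2], "rotation": [-0.001, 0.001, -0.115]}
{"offset": [3, -11, -2], "rotation": [-0.001, 0.001, -0.115]}
{"offset": [4, -11, -2], "rotation": [-0.001, 0.001, -0.115]}
{"offset": [6, -10, -2], "rotation": [-0.001, 0.001, -0.115]}
{"offset": [7, -9, -2], "rotation": [-0.001, 0.001, -0.115]}
{"offset": [8, -9, -2], "rotation": [-0.001, 0.001, -0.115]}
{"offset": [9, -8, -2], "rotation": [-0.001, 0.001, -0.115]}
{"offset": [10, -7, -2], "rotation": [-0.001, 0.001, -0.115]}
{"offset": [10, -5, -2], "rotation": [-0.001, 0.001, -0.115]}
{"offset": [11, -4, -2], "rotation": [-0.001, 0.001, -0.115]}
{"offset": [11, -3, -2], "rotation": [-0.001, 0.001, -0.115]}
{"offset": [11, -2, -2], "rotation": [-0.001, 0.001, -0.115]}
```

Call:
apply_moves(
  motion=[
    {"offset": [-1, -12, -4], "rotation": [-0.001, 0.001, -0.115]},
    {"offset": [1, -12, -4], "rotation": [-0.001, 0.001, -0.115]},
    {"offset": [2, -11, -4], "rotation": [-0.001, 0.001, -0.115]},
    {"offset": [3, -11, -3], "rotation": [-0.001, 0.001, -0.115]},
    {"offset": [4, -11, -2], "rotation": [-0.001, 0.001, -0.115]},
    {"offset": [6, -10, -2], "rotation": [-0.001, 0.001, -0.115]},
    {"offset": [7, -9, -2], "rotation": [-0.001, 0.001, -0.115]},
    {"offset": [8, -9, -2], "rotation": [-0.001, 0.001, -0.115]},
    {"offset": [9, -8, -2], "rotation": [-0.001, 0.001, -0.115]},
    {"offset": [10, -7, -1], "rotation": [-0.001, 0.001, -0.115]},
    {"offset": [10, -5, -1], "rotation": [-0.001, 0.001, -0.115]},
    {"offset": [11, -4, -1], "rotation": [0, 0, -0.115]},
  ],
  grip=0.45,
)

```text
time: 16.15
tool_pos: [0.4565, 0.1519, 0.2573]
tool_rot: [-3.095, 0.008, 1.436]
contact_force: [0.6, 0.4, 0.2]
opening: 0.0505
```

```bash
python3 -c "
from h import *
plan([.467,.17,.27],math.pi/2+.035,3)
"
```

```text
3 pos [0.4565 0.1519 0.2573] rot [-3.095  0.008  1.436] err mm [10.5 18.1 12.7] tool [ 19.2   7.3 -13.2] rv [-0.047  0.004 -0.17 ]
{"offset": [6, 2, -4], "rotation": [-0.016, 0.001, -0.057]}
{"offset": [6, 3, -4], "rotation": [-0.016, 0.001, -0.057]}
{"offset": [6, 3, -4], "rotation": [-0.016, 0.001, -0.057]}
```

Call:
apply_moves(
  motion=[
    {"offset": [6, 3, -4], "rotation": [-0.016, 0.001, -0.057]},
    {"offset": [6, 3, -4], "rotation": [-0.016, 0.001, -0.057]},
    {"offset": [6, 3, -4], "rotation": [-0.016, 0.001, -0.057]},
    {"offset": [0, 0, 0], "rotation": [0, 0, 0]},
    {"offset": [0, 0, 0], "rotation": [0, 0, 0]},
  ],
)

```text
time: 16.57
tool_pos: [0.4635, 0.1716, 0.2593]
tool_rot: [-3.125, 0.003, 1.624]
contact_force: [-0.8, -0.1, 0.0]
opening: 0.0505
```

```bash
python3 -c "
from h import *
s=observe();p=wcam(read_camera('wrist'),s);save(p,'w12.png')
for q in ('lid_bar','kiln','lid_hinge'): print(tip_of(q,p)[:1])
plan([.467,.2445,.2],math.pi/2+.035,3)
"
```

```text
[{'location': [0.4669, 0.2454, 0.1297], 'score': 0.92}]
[{'location': [0.6211, 0.2439, -0.0006], 'score': 0.69}]
[{'location': [0.7156, 0.2513, 0.1091], 'score': 0.58}]
3 pos [0.464  0.1713 0.2602] rot [-3.127e+00  3.000e-03  1.623e+00] err mm [  3.   73.2 -60.2] tool [73.1  7.7 59.9] rv [-0.015  0.003  0.017]
{"offset": [24, 3, 20], "rotation": [-0.005, 0.001, 0.006]}
{"offset": [24, 2, 20], "rotation": [-0.005, 0.001, 0.006]}
{"offset": [24, 2, 20], "rotation": [-0.005, 0.001, 0.006]}
```

View pics/w12.png

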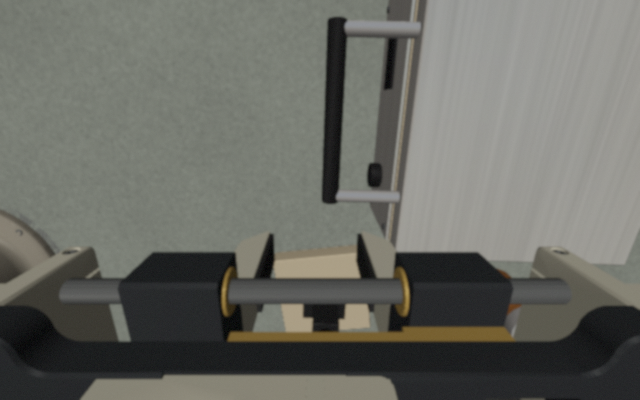

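The bar runs from (338,22) to (330,200). I'll back-project its ends for the yaw.

```bash
python3 -c "
from h import *
s=observe();p=wcam(read_camera('wrist'),s)
a=back(p,(338,19),.1285);b=back(p,(330,202),.1285);print(a,b,(a+b)/2,a-b, math.atan2(-(a-b)[0],(a-b)[1]))
"
```

```text
[0.4702565  0.31050742 0.1285    ] [0.4738384  0.17858216 0.1285    ] [0.47204745 0.24454479 0.1285    ] [-3.58190098e-03  1.31925263e-01 -2.77555756e-17] 0.027144317348376926
```

Call:
apply_moves(
  motion=[
    {"offset": [12, 1, 6], "rotation": [-0.005, 0.001, 0.006]},
    {"offset": [20, 3, 8], "rotation": [-0.005, 0.001, 0.006]},
    {"offset": [20, 3, 8], "rotation": [-0.005, 0, 0.006]},
    {"offset": [14, 2, 8], "rotation": [0, 0, 0.006]},
    {"offset": [5, 1, 5], "rotation": [0, 0, 0]},
    {"offset": [0, 0, 0], "rotation": [0, 0, 0]},
    {"offset": [0, 0, 0], "rotation": [0, 0, 0]},
  ],
)

```text
time: 17.4
tool_pos: [0.4723, 0.2425, 0.2243]
tool_rot: [3.139, 0.001, 1.59]
contact_force: [-0.6, 0.1, 0.3]
opening: 0.0505
```

```bash
python3 -c "
from h import *
s=observe();p=wcam(read_camera('wrist'),s);save(p,'w13.png')
for q in ('lid_bar',): print(tip_of(q,p)[:1])
plan([.469,.2445,.1755],math.pi/2+.027,4)
print(proj(p,[.469,.2445,.1285]),proj(p,[.467,.3,.1285]))
"
```

```text
[{'location': [0.4669, 0.2437, 0.1329], 'score': 0.85}]
4 pos [0.4724 0.2422 0.2247] rot [3.139e+00 1.000e-03 1.590e+00] err mm [ -3.4   2.3 -49.2] tool [ 2.5 -3.5 49.1] rv [ 0.003  0.001 -0.008]
{"offset": [1, -1, 12], "rotation": [0.001, 0.0, -0.002]}
{"offset": [1, -1, 12], "rotation": [0.001, 0.0, -0.002]}
{"offset": [1, -1, 12], "rotation": [0.001, 0.0, -0.002]}
{"offset": [1, -1, 12], "rotation": [0.001, 0.0, -0.002]}
[310.44041091 225.10104223] [308.59304474 146.70011419]
```

View pics/w13.png

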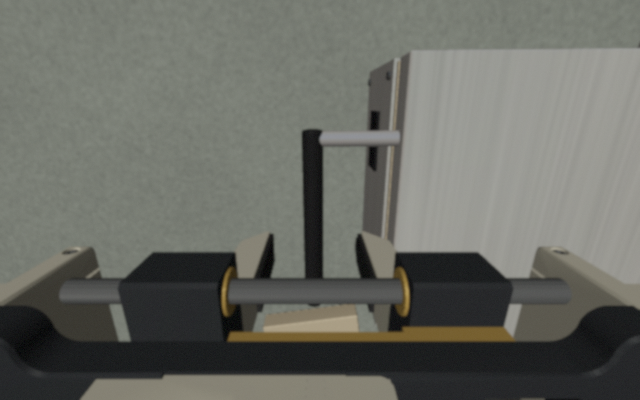

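The bar at u≈313 is centred between the fingers (u=270 and 362), and the gap to the lid at u≈365–395 has room for the right finger. Descending.

Call:
apply_moves(
  motion=[
    {"offset": [1, -1, 8], "rotation": [0.001, 0, -0.004]},
    {"offset": [1, -1, 12], "rotation": [0.001, 0, -0.004]},
    {"offset": [0, 0, 12], "rotation": [0, 0, 0]},
    {"offset": [0, 0, 10], "rotation": [0, 0, 0]},
    {"offset": [0, 0, 6], "rotation": [0, 0, 0]},
    {"offset": [0, 0, 0], "rotation": [0, 0, 0]},
    {"offset": [0, 0, 0], "rotation": [0, 0, 0]},
  ],
)

```text
time: 18.08
tool_pos: [0.4714, 0.2405, 0.1759]
tool_rot: [3.137, 0.0, 1.594]
contact_force: [0.1, 0.8, 1.3]
opening: 0.0507
```

```bash
python3 -c "
from h import *
s=observe();print(s['contact_force']);p=wcam(read_camera('wrist'),s);save(p,'w14.png')
plan([.4705,.2445,.1755],math.pi/2+.027,2)
"
```

```text
[0.07902109 0.75447679 1.30581035]
2 pos [0.4714 0.2405 0.176 ] rot [3.136 0.    1.594] err mm [-0.9  4.  -0.5] tool [ 4.1 -0.8  0.5] rv [ 0.005  0.    -0.004]
{"offset": [2, 0, 0], "rotation": [0.003, 0.0, -0.002]}
{"offset": [2, 0, 0], "rotation": [0.003, 0.0, -0.002]}
```

View pics/w14.png

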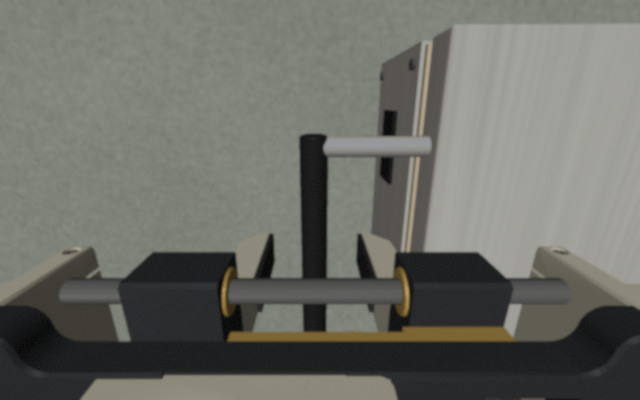

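The bar at u≈314 is centred between the fingers (270/362), with the right one in the gap. Gripping.

Call:
apply_moves(
  motion=[
    {"offset": [0, 0, 0], "rotation": [0, 0, 0]},
    {"offset": [0, 0, 0], "rotation": [0, 0, 0]},
    {"offset": [0, 0, 0], "rotation": [0, 0, 0]},
    {"offset": [0, 0, 0], "rotation": [0, 0, 0]},
    {"offset": [0, 0, 0], "rotation": [0, 0, 0]},
    {"offset": [0, 0, 0], "rotation": [0, 0, 0]},
    {"offset": [0, 0, 0], "rotation": [0, 0, 0]},
    {"offset": [0, 0, 0], "rotation": [0, 0, 0]},
    {"offset": [0, 0, 0], "rotation": [0, 0, 0]},
    {"offset": [0, 0, 0], "rotation": [0, 0, 0]},
  ],
  grip=1,
  grip_force=35,
)

```text
time: 18.97
tool_pos: [0.4708, 0.2406, 0.1781]
tool_rot: [3.136, -0.0, 1.594]
contact_force: [-1.9, -0.1, 0.9]
opening: 0.0125
```

```bash
python3 - <<'E'
from h import *
s=observe();print(s['contact_force'],s['tool_pos'],s['tool_rot'],s['opening'])
k=.027
f=lambda a:np.array([-245*math.cos(a)+18*math.sin(a),245*math.sin(a)+18*math.cos(a)])
n=16;prev=f(0)
for i in range(1,n+1):
    a=.785*i/n; d=f(a)-prev; prev=f(a); print(i,round(a,3),'fwd %.1f up %.1f'%tuple(d), f(a)-f(0))
E
```

```text
[-1.85816923 -0.14761686  0.88915905] [0.47082439 0.24060655 0.17813088] [ 3.13617564e+00 -2.28961717e-04  1.59431508e+00] 0.012503382272223685
1 0.049 fwd 1.2 up 12.0 [ 1.17758489 11.99383086]
2 0.098 fwd 1.8 up 11.9 [ 2.94196404 23.91547718]
3 0.147 fwd 2.3 up 11.8 [ 5.28889122 35.73624779]
4 0.196 fwd 2.9 up 11.7 [ 8.2127182  47.42769426]
5 0.245 fwd 3.5 up 11.5 [11.70640836 58.96167943]
6 0.294 fwd 4.1 up 11.3 [15.76155364 70.31044507]
7 0.343 fwd 4.6 up 11.1 [20.36839472 81.44667873]
8 0.393 fwd 5.1 up 10.9 [25.51584458 92.34357942]
9 0.442 fwd 5.7 up 10.6 [ 31.19151512 102.97492218]
10 0.491 fwd 6.2 up 10.3 [ 37.38174702 113.3151211 ]
11 0.54 fwd 6.7 up 10.0 [ 44.07164258 123.33929101]
12 0.589 fwd 7.2 up 9.7 [ 51.24510158 133.02330726]
13 0.638 fwd 7.6 up 9.3 [ 58.88486005 142.34386387]
14 0.687 fwd 8.1 up 8.9 [ 66.97253179 151.27852954]
15 0.736 fwd 8.5 up 8.5 [ 75.48865264 159.80580169]
16 0.785 fwd 8.9 up 8.1 [ 84.41272731 167.90515822]
```

Gripped, with a 12.5 mm opening on the 14 mm bar. Lifting along the arc in stages, tool kept vertical (tool +y = forward).

Call:
apply_moves(
  motion=[
    {"offset": [0, 1, -8], "rotation": [0, 0, 0]},
    {"offset": [0, 2, -12], "rotation": [0, 0, 0]},
    {"offset": [0, 2, -12], "rotation": [0, 0, 0]},
    {"offset": [0, 3, -12], "rotation": [0, 0, 0]},
  ],
)

```text
time: 19.3
tool_pos: [0.4778, 0.2408, 0.2207]
tool_rot: [-3.14, 0.001, 1.594]
contact_force: [0.6, 1.4, -4.8]
opening: 0.0131
```

```bash
cat >> h.py <<'E'
def lid():
    s=observe(); d=(np.array(s['tool_pos'])-[.4708,.2406,.1781])*1000
    f=lambda a:np.array([-245*math.cos(a)+18*math.sin(a),245*math.sin(a)+18*math.cos(a)])
    A=np.linspace(0,1.2,1201); F=np.array([f(a)-f(0) for a in A]); w=np.hypot(F[:,0]-d[0],F[:,1]-d[2]); i=w.argmin()
    print('d',d.round(1),'rot',np.round(s['tool_rot'],3),'a',A[i],'off arc fwd/up',(F[i]-[d[0],d[2]]).round(1),'F',np.round(s['contact_force'],1),s['opening'])
    g=f(.785)-f(0); print('to go fwd/up',g-[d[0],d[2]])
E
python3 -c "
from h import *
lid()
p=read_camera('scene');print(tip_of('lid_bar',p)[:1])"
```

```text
d [ 7.   0.2 42.6] rot [-3.140e+00  1.000e-03  1.594e+00] a 0.176 off arc fwd/up [-0.1  0. ] F [ 0.6  1.4 -4.8] 0.013142856717902768
to go fwd/up [ 77.39554776 125.29587632]
[{'location': [0.4763, 0.2483, 0.1708], 'score': 0.55}]
```

Following the arc well: 0.18 rad, load -4.8 N. Continuing.

Call:
apply_moves(
  motion=[
    {"offset": [0, 3, -12], "rotation": [0, 0, 0]},
    {"offset": [0, 4, -12], "rotation": [0, 0, 0]},
    {"offset": [0, 4, -11], "rotation": [0, 0, 0]},
    {"offset": [0, 5, -11], "rotation": [0, 0, 0]},
    {"offset": [0, 5, -11], "rotation": [0, 0, 0]},
  ],
)

```text
time: 19.82
tool_pos: [0.4979, 0.2414, 0.2748]
tool_rot: [-3.135, 0.001, 1.594]
contact_force: [3.8, 1.8, -5.4]
opening: 0.0127
```

```bash
python3 -c "
from h import *
lid()
p=read_camera('scene');print(tip_of('lid_bar',p)[:1])"
```

```text
d [27.1  0.8 96.7] rot [-3.135e+00  1.000e-03  1.594e+00] a 0.41100000000000003 off arc fwd/up [ 0.5 -0.3] F [ 3.8  1.8 -5.4] 0.01271714329726082
to go fwd/up [57.3593984  71.24220099]
[{'location': [0.4949, 0.2476, 0.2207], 'score': 0.68}]
```

Call:
apply_moves(
  motion=[
    {"offset": [0, 6, -11], "rotation": [0, 0, 0]},
    {"offset": [0, 6, -10], "rotation": [0, 0, 0]},
    {"offset": [0, 7, -10], "rotation": [0, 0, 0]},
    {"offset": [0, 7, -9], "rotation": [0, 0, 0]},
  ],
)

```text
time: 20.25
tool_pos: [0.5198, 0.2421, 0.3097]
tool_rot: [-3.12, 0.003, 1.595]
contact_force: [-5.7, -0.3, -1.5]
opening: 0.013
```

```bash
python3 -c "
from h import *
lid()
p=read_camera('scene');print(tip_of('lid_bar',p)[:1])"
```

```text
d [ 49.    1.5 131.6] rot [-3.120e+00  3.000e-03  1.595e+00] a 0.579 off arc fwd/up [ 0.8 -0.5] F [-5.7 -0.3 -1.5] 0.013045800080342377
to go fwd/up [35.42122822 36.302297  ]
[{'location': [0.5168, 0.247, 0.2555], 'score': 0.57}]
```

Call:
apply_moves(
  motion=[
    {"offset": [0, 8, -9], "rotation": [0, 0, 0]},
    {"offset": [0, 8, -9], "rotation": [0, 0, 0]},
    {"offset": [0, 8, -8], "rotation": [0, 0, 0]},
    {"offset": [0, 6, -5], "rotation": [0, 0, 0]},
    {"offset": [0, 0, 0], "rotation": [0, 0, 0]},
  ],
)

```text
time: 20.77
tool_pos: [0.5434, 0.2429, 0.3368]
tool_rot: [-3.097, 0.006, 1.597]
contact_force: [-1.7, -1.1, -2.6]
opening: 0.0128
```

```bash
python3 -c "
from h import *
lid()
p=read_camera('scene');print(tip_of('lid_bar',p)[:1]);save(p,'s15.png')"
```

```text
d [ 72.6   2.3 158.7] rot [-3.097  0.006  1.597] a 0.724 off arc fwd/up [ 0.8 -0.9] F [-1.7 -1.1 -2.6] 0.012823932572133868
to go fwd/up [11.81591908  9.25074975]
[{'location': [0.542, 0.2473, 0.2835], 'score': 0.65}]
```

View pics/s15.png

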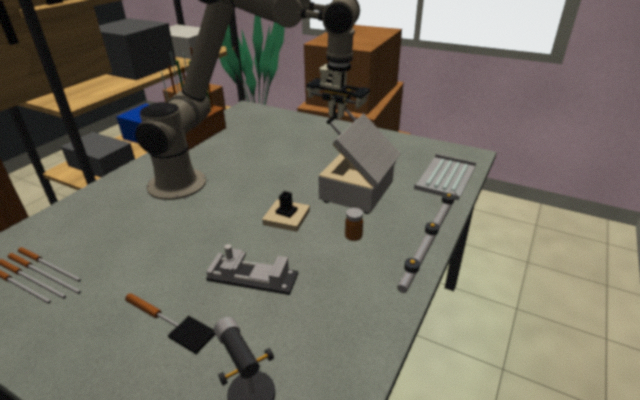

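The lid is about 41° open, at (365,150). The mould stands on the brick at (287,205), the vise is open and the bystanders are where they were. One last small step.

Call:
apply_moves(
  motion=[
    {"offset": [0, 5, -4], "rotation": [0, 0, 0]},
    {"offset": [0, 4, -4], "rotation": [0, 0, 0]},
    {"offset": [0, 3, -3], "rotation": [0, 0, 0]},
    {"offset": [0, 0, 0], "rotation": [0, 0, 0]},
    {"offset": [0, 0, 0], "rotation": [0, 0, 0]},
    {"offset": [0, 0, 0], "rotation": [0, 0, 0]},
  ],
)

```text
time: 21.37
tool_pos: [0.5508, 0.2433, 0.3433]
tool_rot: [-3.083, 0.009, 1.598]
contact_force: [-4.7, -0.9, 0.6]
opening: 0.0132
```

```bash
python3 - <<'E'
from h import *
def ang():
    s=observe();g=np.array(s['tool_pos'])+.047*Ro.from_euler('xyz',s['tool_rot']).as_matrix()[:,2]
    d=g-[.4708,.2406,.1311]
    # bar start rel hinge (-.245,.018)
    return math.atan2(.018+d[2],.245-d[0])-math.atan2(.018,.245)
lid();print(ang())
p=read_camera('scene');save(p,'s16.png');q=read_camera('top')
for n in ('lid_bar','lid_hinge','mould','brick_top','jaw_post','jar','mug','paddle'):
    for c in (p,q): print(n,[(np.round(a['location'],4),round(a['score'],2)) for a in tip_of(n,c)[:1]])
for i in range(20): read_camera('top')
lid();print(ang())
E
```

```text
d [ 80.    2.7 165.2] rot [-3.083  0.009  1.598] a 0.764 off arc fwd/up [ 0.5 -0.7] F [-4.7 -0.9  0.6] 0.013179902787824896
to go fwd/up [4.4103495  2.67723526]
0.7564583514141867
lid_bar [(array([ 0.4779,  0.0077, -0.0026]), 0.75)]
lid_bar [(array([0.5449, 0.2462, 0.2903]), 0.8)]
lid_hinge [(array([0.718 , 0.2513, 0.1125]), 0.73)]
lid_hinge [(array([0.5057, 0.5298, 0.0022]), 0.62)]
mould [(array([0.4791, 0.0053, 0.0261]), 0.81)]
mould [(array([0.4753, 0.008 , 0.0241]), 0.68)]
brick_top [(array([0.4805, 0.0063, 0.0231]), 0.75)]
brick_top [(array([0.4814, 0.0051, 0.0252]), 0.64)]
jaw_post [(array([ 0.4883, -0.2868,  0.0837]), 0.83)]
jaw_post [(array([ 0.4852, -0.2856,  0.0853]), 0.55)]
jar [(array([ 0.7126,  0.0219, -0.002 ]), 0.7)]
jar [(array([0.7134, 0.0255, 0.0041]), 0.64)]
mug []
mug [(array([0.5078, 0.5289, 0.0039]), 0.61)]
paddle [(array([ 0.4758, -0.4987, -0.0036]), 0.65)]
paddle [(array([ 0.4733, -0.5041,  0.0011]), 0.6)]
d [ 80.4   2.7 165.6] rot [-3.084  0.009  1.598] a 0.766 off arc fwd/up [ 0.5 -0.8] F [-4.8 -1.3  0.5] 0.013144997253114339
to go fwd/up [4.0410077  2.32541979]
0.7586122654668426
```

Estimates of the lid angle are 0.757 rad (tool) and about 0.73 rad (camera). It held steady for over a second, well inside 0.645–0.925. Handing in.

```bash
python3 -c "
from h import *
print(hand_in()); s=observe(); print(s['time'],s['tool_pos'],s['opening'])"
```

```text
the job is handed in; nothing more can be done
None
the job is handed in; nothing more can be done
```

I opened the vise jaw, set the mould on the firebrick, and handed in with the gripper still holding the kiln lid near 45°. It took about 23 s of the 58 s, and the hand-in gives no verdict.

- **Vise:** I slid the jaw about 45 mm by its post, from -50 to about -96 mm. A camera check at the end showed it still there.
- **Mould:** It went down on the brick with about 3–4 N of contact and I let it go. At the end the two cameras put it within about 6 mm of the brick's middle, and the last scene picture I viewed showed it upright.
- **Lid:** I gripped the bar and lifted the lid along its arc. The tool pose gives 0.757 rad (43.4°), and the last top camera reading gives about 0.73 rad (42°). Both are inside the allowed 0.645–0.925 rad, and the tool held still (within 0.002 rad) for over a second before hand-in.
- **Bystanders:** The jar, paddle and mug are within about 5 mm of where they started, as far as the cameras can tell.

**Readings that disagreed or fell short:**
- The tool had tilted about 3° by the end of the lift.
- The wrist force at the end was mostly sideways: about 5 N horizontal and 0.5 N vertical. The gripper still had the bar at a 13 mm opening.
- In the last pictures the scene camera missed the mug and put the bar on the firebrick. The top camera gave a wrong hinge position. I went by the other camera for each of these.

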